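# Present a hinge leaf to its mate for pinning

## Robot

A 6-joint arm with a two-finger parallel gripper is mounted at the origin on a cart in front of the work surface, level with it; the furniture and walls round the work are solid. World frame = base frame: x ahead of the robot, y to its left, z up, the work surface at z = 0. Lengths are in m, angles in rad, forces in N, time in s.
With the tool pointing down it reaches from about 0.35 to 0.775 m from the base axis. Payload 7.3 kg.
Tool frame: the origin (TCP) lies at the very end of the fingers, on their centre line; the grasp point (between the pads) lies 19 mm behind it (robot.tcp_to_grasp is the z of the grasp point in the tool frame, in m); z points along the fingers, y is the line along which they close (so a half turn about z gives the same grasp; the last joint's range is limited). The gripper opens to 92 mm and grips with 3 to 60 N. Pads are 19 mm wide; open, the fingers measure 130 mm over their backs; the gripper's body (75 mm by 190 mm) begins 47 mm behind the grasp point.
Start: joints at [-1.277, 0.342, 1.524, -0, 1.275, -0.146], TCP at [0.224, -0.475, 0.189] pointing down, gripper open.
Joint ranges: [-2.53, 2.53], [-0.77, 2.02], [0.04, 2.7], [-1, 4.14], [0.28, 2.66], [-3.11, 3.11]. Speed limits (rad/s): [2.57, 2.57, 3.14, 3.14, 3.14, 3.14].

## Interface

Orientations are given as [roll, pitch, yaw] about the fixed x, y, z axes, in that order (R = Rz(yaw) Ry(pitch) Rx(roll)).
In Python, from cell import monitor, read_camera, get_calibration, job, robot gives the robot as it stands. The module is installed in compiled form; this text tells all that it offers.
- The arm moves only by the tool send_rows, never from a script. Its argument "targets" is a list of rows, each an object with "translation": the shift along the tool's x, y, z in cm, a list of three; "spin": the turn about the tool's z in degrees; "jaw": the opening, from 0 (shut) to 1 (fully open). A call has exactly 5 rows; each row is the pose to reach, as a shift and turn from the pose commanded when the call began, along the tool's axes at that moment; what a row does not reach only later rows make up. A row lasts 1/10 s, in which the tool goes at most 50 mm and 8.59 degrees, less where a joint would pass 70% of its speed; a pose out of reach is approached as far as the arm can. A call with a gripper value outside its range is refused whole. The fingers move at their own pace and stop on an object; "force" is the grip in N (left out, the last holds). Time passes only in rows, so rows that repeat a pose let the fingers close, or fill a call up. It gives the time, the measured TCP pose, the force, the opening and the grip force at its end, in the units of the state.
- monitor.observe(): the state, without advancing time (a new reading comes with each control period).
- read_camera(name): name is "side" or "top" or "wrist"; returns (picture, depth): 400x640x3 uint8, red, green, blue; 400x640 float32, m along the optical axis (not along the pixel's ray), 0 where there is no reading.
- get_calibration(name): a dict with "intrinsics" (3x3 intrinsics, pixels), "origin" and "orientation" of the camera in the world; the wrist camera has in their place "hand_eye" (4x4, takes a point from camera to tool coordinates, whose origin is the TCP and whose axes are the flange's). Camera axes: x right, y up, looking along -z (the intrinsics and any distortion apply to the point x, -y, -z); pixel columns grow to the right and rows downward; lengths in m; the calibration is good to about 2 mm. A picture is of the moment at which its call begins: read the wrist's pose just before it. get_calibration takes no time and is no camera call.
- job.hand_in(): hands the job in; it is judged then, once.
The state is a dict: "time": time; "qpos": joint angles; "qvel": joint speeds; "joint_efforts": joint torques, N m; "tool_pos": TCP position; "tool_rot": TCP orientation; "contact_force": force on the tool from outside, world axes, zero at the start; "torque": the same for the moment, N m; "opening": finger opening in m; "grip_force": force on a finger pad.
Only numpy, scipy, OpenCV 4.12 (cv2) and the standard library are available. Lean on these libraries where they do the work, as an engineer would, in place of code of your own. Each camera call takes 0.05 s, during which the arm holds its last target. There are 200 camera calls.

## Task

Swing the lever of the hinge jig until it points straight out from the block, square to the hinge and over its index line, so that the pin is drawn clear of the gap but still sits in its own knuckle. Then pick up the loose hinge leaf that has one centre knuckle and hold it level, right way up, with that knuckle between the two knuckles of the jig and the bores in line, ready for the pin, without pressing it against the jig. Finish while still holding it there in the air with the gripper, and leave the two-knuckle leaf, the tin and the cutters where they lie.

Things in the scene. Friction and masses are not known exactly. Their poses are not given: they have to be found in the camera images.
- hinge_jig: Fixed jig. Origin on the bench under the gap's middle; z up, y along the hinge, -x its open front (towards the robot). Sizes in mm: base x -20..105, y -60..175, 12 high, and a tongue x -68..-18, y 65..175 under the lever; wooden jamb block x 14..86, y -59..59, top z 50; pin guide x -15..15, y 70..170, top z 53; lever post at x 45, y 125, top z 88. An 8 mm bullet-nosed pin runs in from +y.
- gap_centre (a point): Middle of the gap, on the hinge axis, jig (0, 0, 60 mm); axes as the jig's. The jig's two steel knuckles (20 mm outside, 11 mm bore) lie at y -30..-13 and 13..30 mm. The 26 mm gap between them is open above, in front and below (to z 12 mm), closed by the block 14 mm behind the axis, and crossed by the pin at the start.
- pin_lever (a joint): Angle (rad, 0 to 1.2) of the flat lever about its upright post; starts at 0 to 0.35, pin through the gap. Grows as the knob swings to the jig's +y (clockwise from above). At 0.75 it points along the jig's -x, over the dark index line, and the pin's nose is 8 mm inside the +y knuckle; above about 0.9 the pin leaves it. About 1 N at the knob moves it; it stays where left.
- lever_knob (a point): Middle of the upright black knob at the lever's end: 17 mm diameter, 40 mm high, from z 80 to 120 mm, this point at z 100 mm, 125 mm from the lever's post.
- single_leaf: Leaf to hold: steel plate with aluminium rail on top and ONE centre knuckle, about 0.22 kg, lying flat. Origin at the underside below the rail; z up, +x from rail to knuckle, y along the bore. In mm: rail x -11..11 (grip here), y -30..30, z 4..34; plate x -19..41, y -30..30, z 0..4; knuckle 20 outside, 11 bore, y -11..11, axis x 55, z 10. Mated: its axes parallel to the jig's.
- leaf_bore (a point): Centre of the bore of the single leaf's knuckle (leaf x 55, y 0, z 10 mm); axes as the leaf's.
- double_leaf: Another loose leaf, not to be touched: same plate and rail, but TWO knuckles (y -30 to -13 and 13 to 30 mm). Same frame. It and the single leaf may lie in either of two places.
- flux_tin: Round flat grey tin, 84 mm diameter, 25 mm high, bystander; origin under its centre.
- side_cutter: Side cutters with orange handles, 121 x 44 x 11 mm, lying flat at the front of the bench, bystander; origin under its centre.
Mind the look-alikes: they are no part of the job. Leave any brown or turquoise look-alike of the single_leaf alone.

How it is judged:
By the outcome, as a careful person would: the job done as asked, in the order asked, and still so for the second after the job is handed in, while the arm keeps its last pose, push and grip.
It also fails if it takes over 64 s, if anything falls off the work surface, if the arm or the gripper's body presses on something with over 40 N, if the wrist force passes 120 N, or if a joint passes its speed limit or range.

## Working session

There is one attempt and no reset: what is moved stays moved. The work goes in short steps, Python scripts to look and compute and a tool call to move; the robot and the scene stay as the last step left them, time stands still between calls to the robot, and variables do not carry over. Pictures are saved under pics/ and viewed, at most 12 in all, crops included, and the job is handed in when it is done.

Besides the shell and the picture viewer there is one more tool, called as name(argument=value, ...) on one line, values as JSON. send_rows: Moves the arm, as the interface text tells. Its arguments: {"type":"object","properties":{"targets":{"type":"array"},"force":{"type":"number"}},"required":["targets"]}

```bash
mkdir -p pics
python3 - <<'E'
from cell import monitor, read_camera, get_calibration, robot
import numpy as np, cv2
s=monitor.observe();print(s['time'],s['tool_pos'],s['tool_rot'],s['opening'],robot.tcp_to_grasp)
for n in ['side','top','wrist']:
    c=get_calibration(n);print(n,c)
for n in ['top','side']:
    p,d=read_camera(n);cv2.imwrite(f'pics/{n}0.png',p[:,:,::-1]);np.savez(f'{n}0.npz',p=p,d=d)
    print(n,(d>0).mean(),d[200,320])
E
```

```text
0.0 [ 0.22342951 -0.47456739  0.18805541] [-3.14007064e+00 -2.72679208e-04  4.39778174e-01] 0.09167778643682299 -0.0188
side {'intrinsics': array([[443.65902048,   0.        , 314.31421437],
       [  0.        , 443.65902048, 203.0769262 ],
       [  0.        ,   0.        ,   1.        ]]), 'origin': array([0.14676348, 0.888092  , 0.79923373]), 'orientation': array([ 1.01290705, -0.00931936, -2.80717207])}
top {'intrinsics': array([[520.59180985,   0.        , 315.79513666],
       [  0.        , 520.59180985, 193.80477926],
       [  0.        ,   0.        ,   1.        ]]), 'origin': array([-0.3107793 , -0.64966825,  1.96312391]), 'orientation': array([ 0.46194855, -0.00563181, -1.07478662])}
wrist {'intrinsics': array([[321.00929175,   0.        , 316.39632687],
       [  0.        , 321.00929175, 194.21034573],
       [  0.        ,   0.        ,   1.        ]]), 'hand_eye': array([[-1.21690419e-03,  9.56134702e-01,  2.92924821e-01,
         8.00848786e-02],
       [ 9.99999259e-01,  1.16755699e-03,  3.43301488e-04,
        -2.92673079e-04],
       [-1.37639564e-05,  2.92925022e-01, -9.56135415e-01,
        -1.97088717e-01],
       [ 0.00000000e+00,  0.00000000e+00,  0.00000000e+00,
         1.00000000e+00]])}
top 0.8871875 2.191033
side 0.95689453125 1.5305947
```

View pics/top0.png

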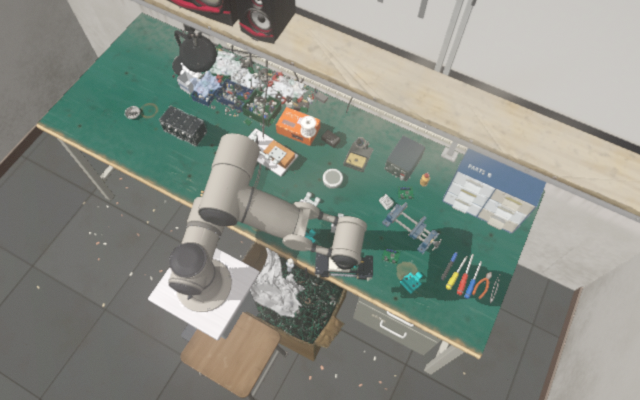

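View pics/side0.png

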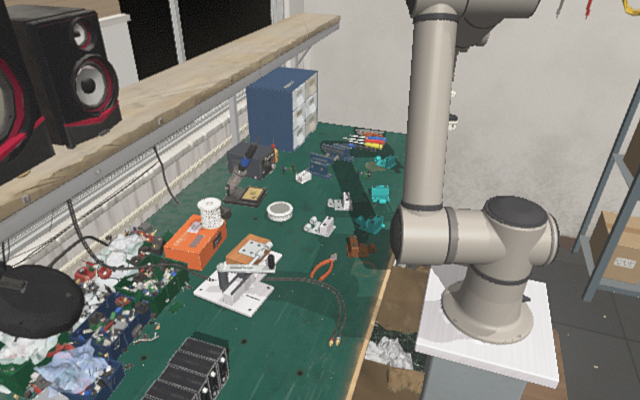

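The top view shows the jig at about (272,150) and the tin at (332,177), with the arm hiding the leaves. In the side view the jig is near (240,285), the tin near (280,211), and two light leaves lie near (320,226) and (340,203). I'll enlarge the side view.

```bash
cat > h.py <<'E'
import numpy as np, cv2
from scipy.spatial.transform import Rotation as Ro
from cell import monitor, read_camera, get_calibration, robot
def cam(n,s=None):
    c=get_calibration(n);K=c['intrinsics']
    if n=='wrist':
        R=Ro.from_euler('xyz',s['tool_rot']).as_matrix();H=c['hand_eye']
        return K,R@H[:3,:3],R@H[:3,3]+s['tool_pos']
    return K,Ro.from_euler('xyz',c['orientation']).as_matrix(),np.array(c['origin'])
def rays(C,uv):
    K,R,o=C;uv=np.atleast_2d(uv).astype(float)
    r=np.c_[(uv[:,0]-K[0,2])/K[0,0],-(uv[:,1]-K[1,2])/K[1,1],-np.ones(len(uv))]
    return r@R.T
def plane(C,uv,z):
    r=rays(C,uv);return C[2]+r*((z-C[2][2])/r[:,2])[:,None]
def cloud(C,d):
    v,u=np.mgrid[:d.shape[0],:d.shape[1]];r=rays(C,np.c_[u.ravel(),v.ravel()])
    P=C[2]+r*d.ravel()[:,None];P[d.ravel()<=0]=np.nan;return P.reshape(*d.shape,3)
def proj(C,P):
    K,R,o=C;q=(np.atleast_2d(P)-o)@R
    return np.c_[K[0,0]*q[:,0]/-q[:,2]+K[0,2],-K[1,1]*q[:,1]/-q[:,2]+K[1,2]]
E
python3 - <<'E'
from h import *
f=np.load('side0.npz');C=cam('side');P=cloud(C,f['d'])
for u,v in [(240,285),(270,268),(320,226),(340,203),(280,211),(325,265),(360,245),(222,250),(380,195)]: print(u,v,P[v,u].round(3),plane(C,(u,v),0)[0].round(3))
im=f['p'][180:325,185:405,::-1];cv2.imwrite('pics/sc.png',cv2.resize(im,(792,522),interpolation=cv2.INTER_CUBIC))
E
```

```text
240 285 [0.583 0.17  0.046] [0.61  0.125 0.   ]
270 268 [0.519 0.127 0.085] [ 0.564  0.036 -0.   ]
320 226 [ 0.485 -0.159  0.031] [ 0.499 -0.202  0.   ]
340 203 [ 0.477 -0.35   0.003] [ 0.478 -0.355  0.   ]
280 211 [ 0.635 -0.205  0.024] [ 0.65  -0.239 -0.   ]
325 265 [ 0.426 -0.029 -0.002] [ 0.425 -0.027  0.   ]
360 245 [ 0.355 -0.144  0.004] [ 0.356 -0.149  0.   ]
222 250 [ 0.729  0.008 -0.002] [0.727 0.01  0.   ]
380 195 [ 0.359 -0.444  0.006] [ 0.361 -0.454  0.   ]
```

View pics/sc.png

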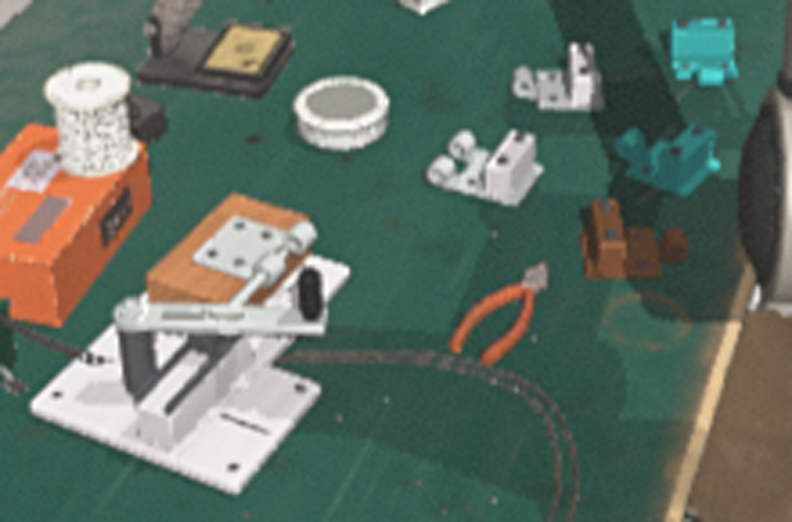

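The left near leaf (crop 485,170) has two knuckles. The far one (crop 560,85) has a single knuckle pointing to +x. The jig's lever runs from its post at crop (130,315) to its knob at (312,290).

Run:
```python
from h import *
f=np.load('side0.npz');C=cam('side');P=cloud(C,f['d'])
t=lambda x,y:(185+(x+.5)/3.6-.5,180+(y+.5)/3.6-.5)
cr=np.array([t(32,405),t(237,486),t(320,386),t(350,266)])
W=plane(C,cr,.012);J=np.array([[.105,.175],[-.068,.175],[-.068,.065],[-.02,-.06]])
def fit(J,W):
    jc,wc=J.mean(0),W.mean(0);a=J-jc;b=W-wc
    th=np.arctan2((a[:,0]*b[:,1]-a[:,1]*b[:,0]).sum(),(a*b).sum());R=np.array([[np.cos(th),-np.sin(th)],[np.sin(th),np.cos(th)]])
    return th,wc-R@jc,(R@a.T).T+wc-W
th,o,res=fit(J,W[:,:2]);print('jig',th,o,(res*1000).round(1))
R=np.array([[np.cos(th),-np.sin(th)],[np.sin(th),np.cos(th)]])
kb=plane(C,t(311,266),.12)[0];post=plane(C,t(128,308),.088)[0]
print('knob top',kb,'jig',R.T@(kb[:2]-o),'post',R.T@(post[:2]-o))
# leaf
m=(P[...,2]>.026)&(P[...,2]<.042)
n,l,st,c=cv2.connectedComponentsWithStats(m.astype(np.uint8))
for i in range(1,n):
    if st[i,4]>15:
        q=P[l==i]; 
        if q[:,0].mean()<.75 and .3<q[:,0].mean(): print(st[i],q.mean(0).round(3),q[:,:2].min(0).round(3),q[:,:2].max(0).round(3))
# rail top corners
print(plane(C,[t(575,45),t(592,40),t(602,105)],.034), P[int(t(0,83)[1]),int(t(525,0)[0])])
```

```text
jig -0.11847109898081945 [0.57814785 0.0391696 ] [[ 1.9  0.5]
 [-0.7  0.2]
 [-0.6 -2.3]
 [-0.5  1.6]]
knob top [0.52102544 0.11386906 0.12      ] jig [-0.06555105  0.06742432] post [0.04466764 0.12900869]
[318  82  91  13 256] [ 0.691 -1.518  0.034] [ 0.434 -1.542] [ 0.954 -1.491]
[345 151   5   4  18] [ 0.544 -0.676  0.034] [ 0.537 -0.687] [ 0.552 -0.669]
[325 153  19   8  67] [ 0.58  -0.621  0.035] [ 0.549 -0.641] [ 0.624 -0.589]
[383 155  13   8  56] [ 0.377 -0.686  0.032] [ 0.359 -0.718] [ 0.397 -0.661]
[309 164  19   9  74] [ 0.609 -0.508  0.035] [ 0.575 -0.522] [ 0.651 -0.495]
[371 186  18   5  80] [ 0.363 -0.448  0.032] [ 0.335 -0.47 ] [ 0.395 -0.43 ]
[343 193   8  11  71] [ 0.453 -0.343  0.032] [ 0.435 -0.377] [ 0.474 -0.317]
[368 215  15  13  96] [ 0.334 -0.243  0.032] [ 0.317 -0.28 ] [ 0.352 -0.216]
[320 217  14  13  98] [ 0.471 -0.181  0.032] [ 0.459 -0.215] [ 0.485 -0.151]
[349 236  10  14 107] [ 0.367 -0.112  0.033] [ 0.349 -0.144] [ 0.389 -0.083]
[226 259  14   6  43] [0.652 0.087 0.035] [0.629 0.083] [0.67  0.093]
[150 271  39  38 219] [0.745 0.234 0.034] [0.74  0.156] [0.763 0.292]
[193 272  11   6  27] [0.71  0.16  0.034] [0.699 0.153] [0.721 0.167]
[223 273  32  29 170] [0.585 0.173 0.034] [0.572 0.112] [0.614 0.21 ]
[219 278  10   9  42] [0.634 0.164 0.034] [0.626 0.153] [0.646 0.17 ]
[ 60 359  64  41 512] [0.718 0.501 0.035] [0.692 0.451] [0.782 0.544]
[207 364  22  36 124] [0.504 0.422 0.034] [0.499 0.382] [0.507 0.465]
[[ 0.46967574 -0.37389817  0.034     ]
 [ 0.45706431 -0.3884341   0.034     ]
 [ 0.41839349 -0.28108805  0.034     ]] [ 0.50351591 -0.32035134  0.01861722]
```

```bash
cat >> h.py <<'E'
def plan(p,yaw,s=None):
    s=s or monitor.observe();R=Ro.from_euler('xyz',s['tool_rot']).as_matrix()
    d=(R.T@(np.array(p)-s['tool_pos']))*100;sp=-np.degrees(yaw-s['tool_rot'][2]);sp=(sp+180)%360-180
    print('shift cm',d.round(2),'spin',round(sp,1))
E
python3 -c "
from h import *
plan((.45,-.25,.30),-.118)"
```

```text
shift cm [ 30.07 -10.69 -11.17] spin 32.0
```

send_rows(targets=[{"translation":[3,-1,-5],"spin":8,"jaw":1},{"translation":[8,-3,-9],"spin":16,"jaw":1},{"translation":[12.5,-4.5,-11.2],"spin":24,"jaw":1},{"translation":[17,-6,-11.2],"spin":32,"jaw":1},{"translation":[21.5,-7.5,-11.2],"spin":32,"jaw":1}])

```text
time: 0.6
tool_pos: [0.3698, -0.3317, 0.3003]
tool_rot: [3.14, -0.002, -0.124]
contact_force: [0.2, -0.6, -0.5]
opening: 0.0918
grip_force: 0.0
```

```bash
python3 -c "
from h import *
s=monitor.observe();print(s['time'],s['tool_pos'],s['tool_rot'],s['qpos'])
plan((.45,-.25,.30),-.118)"
```

```text
0.6 [ 0.36976041 -0.33167165  0.30027011] [ 3.13984604e+00 -1.58882847e-03 -1.23758758e-01] [-8.85451120e-01  2.23706763e-01  1.38309957e+00 -1.67572133e-04
  1.53243111e+00  8.09111582e-01]
shift cm [ 6.95 -9.1   0.02] spin -0.3
```

send_rows(targets=[{"translation":[2,-2.5,0],"spin":0,"jaw":1},{"translation":[4,-5.5,0],"spin":0,"jaw":1},{"translation":[6,-8,0],"spin":0,"jaw":1},{"translation":[6,-8,0],"spin":0,"jaw":1},{"translation":[6,-8,0],"spin":0,"jaw":1}])

```text
time: 1.1
tool_pos: [0.4378, -0.2597, 0.2986]
tool_rot: [-3.142, 0.001, -0.117]
contact_force: [-0.3, -0.3, -0.3]
opening: 0.0919
grip_force: 0.0
```

```bash
python3 -c "
from h import *
s=monitor.observe();p,d=read_camera('wrist');C=cam('wrist',s)
print(s['tool_pos'],s['tool_rot'])
np.savez('w1.npz',p=p,d=d,pos=s['tool_pos'],rot=s['tool_rot']);cv2.imwrite('pics/w1.png',p[:,:,::-1])
print(proj(C,[[.45,-.34,.034],[.471,-.181,.034]]))"
```

```text
[ 0.43778588 -0.25969167  0.29864031] [-3.14156612e+00  1.02328722e-03 -1.16988598e-01]
[[371.76230294 138.30181209]
 [259.39136387 136.81314038]]
```

View pics/w1.png

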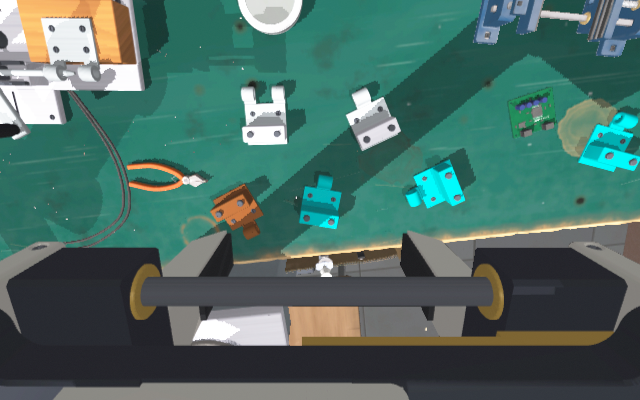

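The wrist view shows the single leaf at (373,120) with its one knuckle at (360,97). The double leaf is at (264,115), and there are brown and turquoise look-alikes below.

```bash
cat >> h.py <<'E'
def leaf(fn,box):
    f=np.load(fn);C=cam('wrist',dict(tool_pos=f['pos'],tool_rot=f['rot']));P=cloud(C,f['d']);Z=P[...,2]
    b=np.zeros(Z.shape,bool);x0,x1,y0,y1=box;b[y0:y1,x0:x1]=1
    w=f['p'].min(2)>110
    print('z top',np.nanpercentile(Z[b&w],[50,90,98]))
    for lo,hi,nm in [(.027,.042,'rail'),(.001,.042,'all')]:
        m=(b&w&(Z>lo)&(Z<hi)).astype(np.uint8);c=max(cv2.findContours(m,0,2)[0],key=cv2.contourArea)
        q=(plane(C,c[:,0],.034) if nm=='rail' else P[m>0])[:,:2].astype(np.float32);r=cv2.minAreaRect(q*1000)
        print(nm,np.round(r[0],1),np.round(r[1],1),r[2],len(q))
E
python3 -c "
from h import *
leaf('w1.npz',(340,405,80,155))
leaf('w1.npz',(235,295,80,150))
C=cam('wrist',monitor.observe())
print(plane(C,[(360,96)],.02),plane(C,[(374,128)],.034))
plan((.50,.03,.30),-.118)"
```

```text
z top [0.00825598 0.03551579 0.0365251 ]
rail [ 456.6 -349.2] [23.  60.1] 18.93975257873535 89
all [ 478.5 -344.7] [83.9 66. ] 19.585172653198242 1872
z top [0.00931554 0.03575739 0.03867675]
rail [ 474.8 -187.7] [60.4 22.6] 84.90507507324219 25
all [ 497.5 -185.7] [68.1 84.2] 84.03517150878906 2143
[[ 0.50888423 -0.3304538   0.02      ]] [[ 0.46355513 -0.34486795  0.034     ]]
shift cm [  2.79 -29.57  -0.13] spin -0.0
```

send_rows(targets=[{"translation":[0.5,-5,0],"spin":0,"jaw":1},{"translation":[1,-10,0],"spin":0,"jaw":1},{"translation":[1.5,-15,0],"spin":0,"jaw":1},{"translation":[2,-20,0],"spin":0,"jaw":1},{"translation":[2,-25,0],"spin":0,"jaw":1}])

```text
time: 1.65
tool_pos: [0.4872, -0.0148, 0.2989]
tool_rot: [3.141, -0.0, -0.121]
contact_force: [1.4, 0.3, -0.6]
opening: 0.0922
grip_force: 0.0
```

send_rows(targets=[{"translation":[0,-5,0],"spin":0,"jaw":0.6},{"translation":[0,-10,0],"spin":0,"jaw":0.6},{"translation":[0,-10,0],"spin":0,"jaw":0.6},{"translation":[0,-10,0],"spin":0,"jaw":0.6},{"translation":[0,-10,0],"spin":0,"jaw":0.6}])

```text
time: 2.15
tool_pos: [0.499, 0.0823, 0.2989]
tool_rot: [3.141, 0.0, -0.121]
contact_force: [0.4, -0.5, 0.2]
opening: 0.0573
grip_force: 0.0
```

```bash
python3 -c "
from h import *
s=monitor.observe();p,d=read_camera('wrist');C=cam('wrist',s)
print(s['time'],s['tool_pos'],s['tool_rot'],s['opening'])
np.savez('w2.npz',p=p,d=d,pos=s['tool_pos'],rot=s['tool_rot']);cv2.imwrite('pics/w2.png',p[:,:,::-1])"
```

```text
2.15 [0.49900152 0.08229735 0.29894069] [ 3.14082575e+00  1.43906151e-04 -1.20825307e-01] 0.057311521689811885
```

View pics/w2.png

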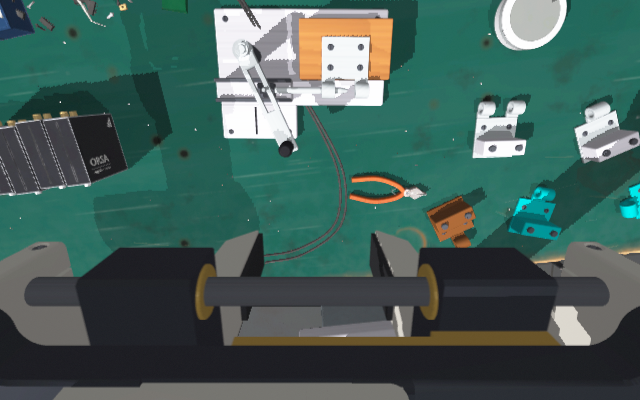

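The wrist view shows the jig with base corners near (216,10), (388,10), (383,105) and (224,137). The lever post is at (242,47), the knob top at (285,149), the knuckles at (310,90) and (360,90), and the index line at (256,120).

```bash
cat >> h.py <<'E'
def fit(J,W):
    J=np.array(J);jc,wc=J.mean(0),W.mean(0);a=J-jc;b=W-wc
    th=np.arctan2((a[:,0]*b[:,1]-a[:,1]*b[:,0]).sum(),(a*b).sum());R=np.array([[np.cos(th),-np.sin(th)],[np.sin(th),np.cos(th)]])
    return th,wc-R@jc,(R@a.T).T+wc-W
def jw(th,o,x,y): return o+np.array([[np.cos(th),-np.sin(th)],[np.sin(th),np.cos(th)]])@[x,y]
def ji(th,o,w): return np.array([[np.cos(th),-np.sin(th)],[np.sin(th),np.cos(th)]]).T@(np.array(w)[:2]-o)
E
python3 - <<'E'
from h import *
f=np.load('w2.npz');C=cam('wrist',dict(tool_pos=f['pos'],tool_rot=f['rot']));g=cv2.cvtColor(f['p'],6+1)
P=cloud(C,f['d'])
c=np.array([[216,10],[388,10],[383,105],[224,138],[296,138]],np.float32).reshape(-1,1,2)
c=cv2.cornerSubPix(g,c,(4,4),(-1,-1),(3,50,.01))[:,0];print(c.round(1).tolist())
J=[[.105,.175],[.105,-.06],[-.02,-.06],[-.068,.175],[-.068,.065]]
W=plane(C,c,.012)[:,:2]
for k in (range(5),range(4)):
    k=list(k);th,o,r=fit(np.array(J)[k],W[k]);print(th,o,(r*1000).round(1).tolist())
# depth-based cross-check: block top and knuckles
hsv=cv2.cvtColor(f['p'],cv2.COLOR_RGB2HSV);m=(hsv[...,0]<20)&(hsv[...,1]>120)&(abs(P[...,2]-.05)<.008);m[:, :290]=0;m[110:]=0
cc=max(cv2.findContours(m.astype(np.uint8),0,2)[0],key=cv2.contourArea);q=plane(C,cc[:,0],.05)[:,:2]
r=cv2.minAreaRect((q*1000).astype(np.float32));print('block',r,'expect',jw(th,o,.05,0))
for nm,u,v,z in [('knob',285,148.5,.12),('post',242,47,.088)]:
    w=plane(C,(u,v),z)[0];print(nm,w,ji(th,o,w),P[int(v),u])
m=(g<60);m[:100]=0;m[160:]=0;m[:,:270]=0;m[:,300:]=0;m&=P[...,2]>.105
print('knob px',np.argwhere(m).mean(0)[::-1],m.sum(),np.nanmean(P[m],0))
E
```

```text
[[213.5, 8.800000190734863], [387.5, 9.399999618530273], [381.6000061035156, 104.9000015258789], [223.60000610351562, 137.10000610351562], [296.0, 138.0]]
-0.127249881100543 [0.58086087 0.03699286] [[1.5, 0.8], [0.8, -0.8], [-0.9, -0.5], [-1.0, 1.2], [-0.5, -0.7]]
-0.12631168405877397 [0.58079791 0.03679219] [[1.3, 0.7], [0.8, -0.9], [-0.9, -0.8], [-1.2, 0.9]]
block ((630.2672729492188, 30.137100219726562), (117.43580627441406, 71.49979400634766), 83.00878143310547) expect [0.63039957 0.03049338]
knob [0.52412231 0.11694201 0.12      ] [-0.06632105  0.07237153] [0.5248442  0.11673992 0.12098335]
post [0.64286564 0.15258483 0.088     ] [0.04698615 0.12268921] [0.64248917 0.15212224 0.0903819 ]
knob px [285.30246914 149.27777778] 162 [0.52304402 0.11682385 0.1190646 ]
```

```bash
python3 -c "
from h import *
plan((.5237,.1169,.092),-.125)"
```

```text
shift cm [ 2.03 -3.77 20.7 ] spin 0.2
```

send_rows(targets=[{"translation":[2,-3.8,3],"spin":0.2,"jaw":0.6},{"translation":[2,-3.8,7.5],"spin":0.2,"jaw":0.6},{"translation":[2,-3.8,12],"spin":0.2,"jaw":0.6},{"translation":[2,-3.8,15],"spin":0.2,"jaw":0.6},{"translation":[2,-3.8,16],"spin":0.2,"jaw":0.6}])

```text
time: 2.7
tool_pos: [0.5215, 0.1174, 0.1358]
tool_rot: [3.14, 0.006, -0.125]
contact_force: [-0.1, 0.4, -0.2]
opening: 0.0552
grip_force: 0.0
```

```bash
python3 -c "
from h import *
s=monitor.observe();print(s['tool_pos'],s['tool_rot'],s['contact_force'])
plan((.5237,.1169,.092),-.125)"
```

```text
[0.52150177 0.11743235 0.13584542] [ 3.14003543  0.00596901 -0.12499493] [-0.06907964  0.42517934 -0.19087727]
shift cm [0.25 0.02 4.38] spin 0.0
```

send_rows(targets=[{"translation":[0,0,2.5],"spin":0,"jaw":0.6},{"translation":[0,0,4.6],"spin":0,"jaw":0.6},{"translation":[0,0,4.6],"spin":0,"jaw":0.6},{"translation":[0,0,4.6],"spin":0,"jaw":0.6},{"translation":[0,0,4.6],"spin":0,"jaw":0.4}])

```text
time: 3.2
tool_pos: [0.5248, 0.1191, 0.0949]
tool_rot: [-3.141, -0.003, -0.123]
contact_force: [-0.4, -0.1, -0.1]
opening: 0.0504
grip_force: 0.0
```

send_rows(force=10, targets=[{"translation":[0,0,0],"spin":0,"jaw":0.1},{"translation":[0,0,0],"spin":0,"jaw":0.1},{"translation":[0,0,0],"spin":0,"jaw":0.1},{"translation":[0,0,0],"spin":0,"jaw":0.1},{"translation":[0,0,0],"spin":0,"jaw":0.1}])

```text
time: 3.7
tool_pos: [0.5233, 0.1195, 0.0931]
tool_rot: [3.141, -0.0, -0.122]
contact_force: [0.7, 0.8, 0.3]
opening: 0.0122
grip_force: 0.0
```

```bash
python3 -c "
from h import *
s=monitor.observe();print(s['tool_pos'],s['tool_rot'],s['contact_force'],s['opening'])
th,o=-.125,np.array([.5808,.0368]);print(ji(th,o,s['tool_pos']))
w=jw(th,o,-.08,.125);plan((*w,s['tool_pos'][2]),th)"
```

```text
[0.52332627 0.11951006 0.09306621] [ 3.14149003e+00 -2.27505096e-05 -1.22079352e-01] [0.7471995  0.78466885 0.25386196] 0.01216365266070739
[-0.06733716  0.0748992 ]
shift cm [-1.25 -5.01 -0.  ] spin 0.2
```

```bash
python3 -c "
from h import *
s=monitor.observe();p,d=read_camera('wrist');C=cam('wrist',s)
print(s['opening'],s['grip_force'])
p2,_=read_camera('side');a=cv2.resize(p[120:320,200:440],(480,400));c=cv2.resize(p2[210:310,190:310],(480,400))
cv2.imwrite('pics/g1.png',np.hstack([a,c])[:,:,::-1][:,:800])
P=cloud(C,d);m=(P[...,2]>.1)&(P[...,2]<.13)&(p.max(2)<70)
print(proj(C,[s['tool_pos'],s['tool_pos']+[0,0,.019]]))"
```

```text
0.01216365266070739 0.0
[[317.4254466  222.3909404 ]
 [317.51662455 234.26098145]]
```

View pics/g1.png

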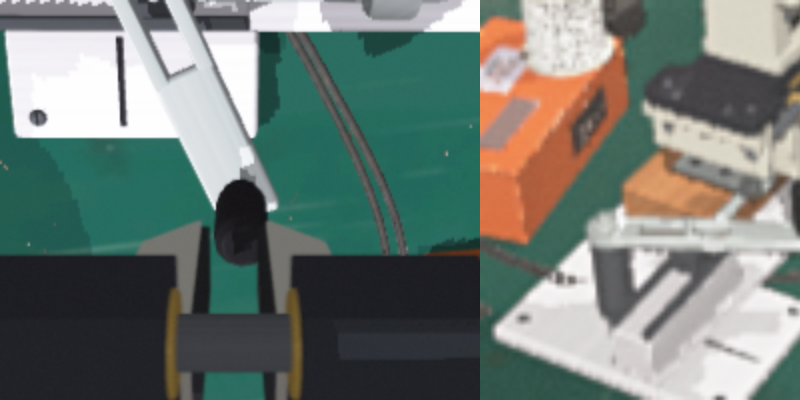

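The wrist crop shows the black knob between the fingertips at about (240,220). I'll close a bit more and read the grip.

send_rows(force=10, targets=[{"translation":[0,0,0],"spin":0,"jaw":0},{"translation":[0,0,0],"spin":0,"jaw":0},{"translation":[0,0,0],"spin":0,"jaw":0},{"translation":[0,0,0],"spin":0,"jaw":0},{"translation":[0,0,0],"spin":0,"jaw":0}])

```text
time: 4.3
tool_pos: [0.5233, 0.1195, 0.093]
tool_rot: [3.141, -0.0, -0.122]
contact_force: [0.2, 0.1, -0.4]
opening: 0.0006
grip_force: 0.0
```

```bash
python3 -c "
from h import *
s=monitor.observe();p,d=read_camera('wrist')
print(s['tool_pos'],s['contact_force'],s['opening'],s['grip_force'])
cv2.imwrite('pics/g2.png',cv2.resize(p[160:280,240:400],(640,480))[:,:,::-1])"
```

```text
[0.52334276 0.11945546 0.09301436] [ 0.1634712   0.08719991 -0.35740391] 0.0006012480871199906 0.0
```

View pics/g2.png

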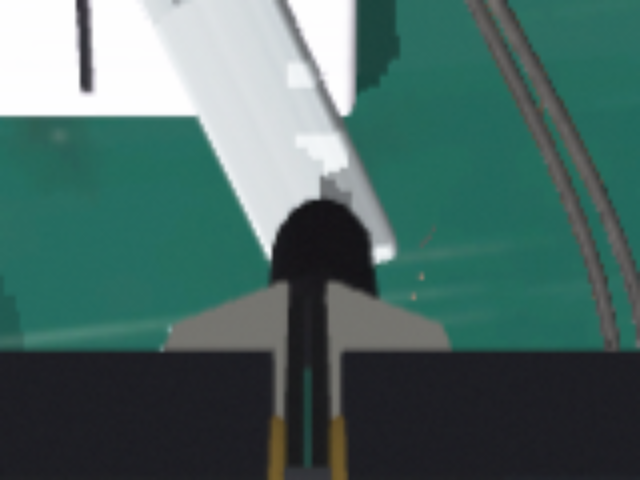

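```bash
python3 -c "
from h import *
s=monitor.observe();p,d=read_camera('wrist');C=cam('wrist',s);P=cloud(C,d)
t=s['tool_pos']
for z in (.08,.093,.112,.12): print(z,proj(C,[[t[0],t[1],z]])[0].round(1))
for r in range(206,250,3): print(r,p[r,320],P[r,320].round(4),P[r,326].round(4),p[r,326])
p,d=read_camera('side');C=cam('side');np.savez('s2.npz',p=p,d=d)
print(proj(C,[[t[0],t[1],.1]]))
"
```

```text
0.08 [317.4 215.4]
0.093 [317.4 222.4]
0.112 [317.5 234.2]
0.12 [317.6 239.9]
206 [115 119 119] [0.5302 0.1168 0.0806] [0.5296 0.1127 0.0805] [163 168 171]
209 [78 80 82] [0.5282 0.117  0.0812] [0.5277 0.1129 0.0812] [114 118 120]
212 [21 20 23] [0.5299 0.117  0.0917] [0.5269 0.1131 0.0849] [26 25 29]
215 [21 19 23] [0.5299 0.117  0.0973] [0.5284 0.1132 0.0947] [23 22 25]
218 [22 20 24] [0.53   0.1171 0.1029] [0.5283 0.1134 0.0997] [21 19 23]
221 [22 21 24] [0.5302 0.1171 0.1084] [0.5286 0.1135 0.1055] [23 20 23]
224 [22 21 24] [0.5301 0.1172 0.1128] [0.5284 0.1137 0.1097] [21 20 22]
227 [20 20 23] [0.53   0.1172 0.1173] [0.5288 0.1138 0.1153] [22 21 24]
230 [25 24 27] [0.529  0.1174 0.1192] [0.5279 0.114  0.1177] [30 29 33]
233 [32 33 33] [0.5324 0.1171 0.1311] [0.5343 0.1137 0.1363] [117 116 111]
236 [29 28 31] [0.5323 0.1171 0.1348] [0.5339 0.1139 0.1391] [117 117 112]
239 [26 27 28] [0.5327 0.1171 0.1392] [0.5342 0.114  0.1434] [117 116 111]
242 [27 27 29] [0.533  0.1171 0.1435] [0.534  0.1141 0.1463] [118 117 112]
245 [26 27 27] [0.5327 0.1172 0.1463] [0.5342 0.1142 0.1501] [117 117 111]
248 [26 26 29] [0.533  0.1172 0.1501] [0.5593 0.1128 0.2033] [29 28 34]
[[269.58583067 261.08395959]]
```

Run:
```python
from h import *
H=get_calibration('wrist')['hand_eye'];K=get_calibration('wrist')['intrinsics'];C=(K,H[:3,:3],H[:3,3])
s=monitor.observe();p,d=read_camera('wrist');np.savez('w3.npz',p=p,d=d,pos=s['tool_pos'],rot=s['tool_rot'])
for f in ('w1','w2','w3'):
    P=cloud(C,np.load(f+'.npz')['d']);m=(abs(P[...,1])<.075)&(P[...,2]<.03)&(P[...,2]>-.06)&(abs(P[...,0])<.013)
    q=P[m];print(f,m.sum(),'z max pct',np.percentile(q[:,2],[50,90,99,100]).round(4),'x',np.percentile(q[:,0],[5,95]).round(4),'|y|',np.percentile(abs(q[:,1]),[1,99]).round(4))
f=np.load('s2.npz');cv2.imwrite('pics/s2.png',cv2.resize(f['p'][200:300,210:330],(720,600),interpolation=2)[:,:,::-1])
```

```text
w1 1795 z max pct [-0.0514 -0.0424 -0.0391 -0.038 ] x [-0.0062  0.0115] |y| [0.045  0.0622]
w2 1477 z max pct [-0.0518 -0.0426 -0.0394 -0.0384] x [-0.0055  0.0116] |y| [0.0279 0.0449]
w3 2035 z max pct [-0.0219  0.0124  0.0139  0.0188] x [0.0002 0.0116] |y| [0.0003 0.0162]
```

View pics/s2.png

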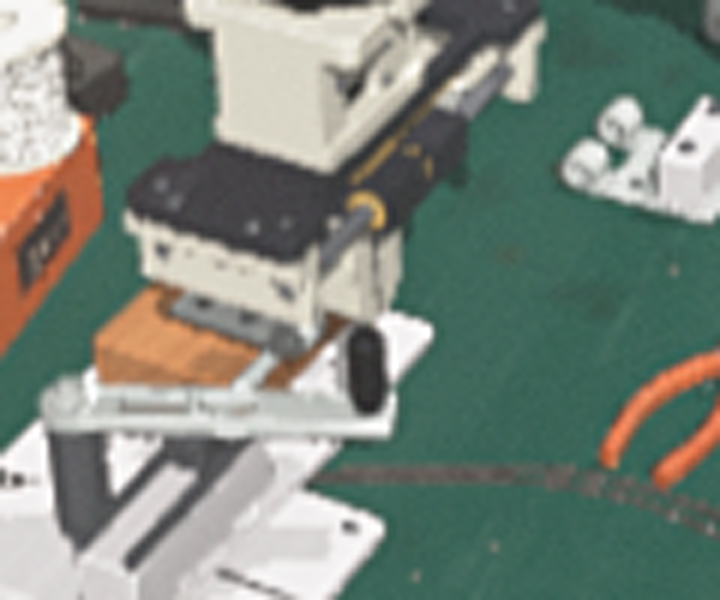

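The side crop shows the closed fingertips just above the knob top (365,330), not around it. The wrist depth puts the tips 38 mm behind the reported TCP in every frame, so I will treat the true tip as tool z = −38 mm.

send_rows(targets=[{"translation":[0,0,0],"spin":0,"jaw":0.5},{"translation":[0,0,0],"spin":0,"jaw":0.5},{"translation":[0,0,0],"spin":0,"jaw":0.5},{"translation":[0,0,0],"spin":0,"jaw":0.5},{"translation":[0,0,0],"spin":0,"jaw":0.5}])

```text
time: 5.0
tool_pos: [0.5233, 0.1195, 0.093]
tool_rot: [3.142, -0.0, -0.122]
contact_force: [1.1, -0.4, -0.0]
opening: 0.036
grip_force: 0.0
```

Run:
```python
from h import *
H=get_calibration('wrist')['hand_eye'];K=get_calibration('wrist')['intrinsics'];C=(K,H[:3,:3],H[:3,3])
s=monitor.observe();p,d=read_camera('wrist');print(s['opening'])
for D in (np.load('w1.npz')['d'],np.load('w2.npz')['d'],d):
    P=cloud(C,D);m=(abs(P[...,1])<.075)&(P[...,2]<-.037)&(P[...,2]>-.05)&(abs(P[...,0])<.013)
    q=P[m];y=q[:,1];print('R',np.percentile(y[y>0],[2,98]).round(4),'L',np.percentile(y[y<0],[2,98]).round(4),'zmax',q[:,2].max())
C=cam('wrist',s);P=cloud(C,d);m=(p.max(2)<45)&(P[...,2]>.09)&(P[...,2]<.122)&(np.hypot(P[...,0]-.523,P[...,1]-.117)<.02)
q=P[m];print('knob',m.sum(),q.min(0),q.max(0),q.mean(0), np.median(q[q[:,2]>.118],0))
print(s['tool_pos'])
```

```text
0.03595720608879098
R [0.045  0.0571] L [-0.0583 -0.0462] zmax -0.038042340717208606
R [0.0279 0.0406] L [-0.0407 -0.0292] zmax -0.03843594244437651
R [0.0172 0.0294] L [-0.031  -0.0185] zmax -0.03810137320861828
knob 753 [0.51636551 0.1097384  0.09017033] [0.53021005 0.12573924 0.12197575] [0.52646364 0.11692623 0.11200811] [0.52446343 0.11567364 0.12038542]
[0.52334847 0.11947142 0.09302873]
```

send_rows(targets=[{"translation":[-0.1,0.2,1.5],"spin":0,"jaw":0.5},{"translation":[-0.1,0.2,3],"spin":0,"jaw":0.5},{"translation":[-0.1,0.2,4.2],"spin":0,"jaw":0.5},{"translation":[-0.1,0.2,4.2],"spin":0,"jaw":0.5},{"translation":[-0.1,0.2,4.2],"spin":0,"jaw":0.5}])

```text
time: 5.55
tool_pos: [0.5222, 0.1176, 0.0511]
tool_rot: [3.141, 0.0, -0.122]
contact_force: [0.0, 1.8, 0.7]
opening: 0.0459
grip_force: 0.0
```

send_rows(force=10, targets=[{"translation":[0,0,0],"spin":0,"jaw":0.1},{"translation":[0,0,0],"spin":0,"jaw":0.1},{"translation":[0,0,0],"spin":0,"jaw":0.1},{"translation":[0,0,0],"spin":0,"jaw":0.1},{"translation":[0,0,0],"spin":0,"jaw":0.1}])

```text
time: 6.05
tool_pos: [0.5222, 0.1176, 0.0513]
tool_rot: [3.141, -0.0, -0.122]
contact_force: [-1.4, 0.1, 2.1]
opening: 0.0165
grip_force: 10.0
```

```bash
python3 -c "
from h import *
s=monitor.observe();print(s['tool_pos'],s['tool_rot'],s['contact_force'],s['opening'],s['grip_force'])
th,o=-.125,np.array([.5808,.0368]);print(ji(th,o,s['tool_pos']))
w=jw(th,o,-.08,.125);plan((*w,s['tool_pos'][2]),th)"
```

```text
[0.5221741  0.11757762 0.05126211] [ 3.14149311e+00 -2.98061770e-04 -1.22184265e-01] [-1.36718049  0.06964132  2.10423239] 0.016451065810478137 10.000122814723795
[-0.06823941  0.0728382 ]
shift cm [-1.16 -5.22 -0.  ] spin 0.2
```

send_rows(targets=[{"translation":[-0.25,-0.65,0],"spin":0,"jaw":0.1},{"translation":[-0.5,-1.3,0],"spin":0,"jaw":0.1},{"translation":[-0.7,-1.95,0],"spin":0,"jaw":0.1},{"translation":[-0.87,-2.6,0],"spin":0,"jaw":0.1},{"translation":[-0.98,-3.25,0],"spin":0,"jaw":0.1}])

```text
time: 6.55
tool_pos: [0.516, 0.1518, 0.0509]
tool_rot: [3.141, 0.0, -0.122]
contact_force: [-2.9, -2.4, 2.2]
opening: 0.0168
grip_force: 10.0
```

send_rows(targets=[{"translation":[-0.09,-0.65,0],"spin":0,"jaw":0.1},{"translation":[-0.14,-1.3,0],"spin":0,"jaw":0.1},{"translation":[-0.17,-1.95,0],"spin":0,"jaw":0.1},{"translation":[-0.17,-1.95,0],"spin":0,"jaw":0.1},{"translation":[-0.17,-1.95,0],"spin":0,"jaw":0.1}])

```text
time: 7.05
tool_pos: [0.517, 0.1712, 0.0509]
tool_rot: [-3.141, 0.0, -0.122]
contact_force: [-0.9, 0.4, 0.0]
opening: 0.0168
grip_force: 10.0
```

send_rows(targets=[{"translation":[0,0,0],"spin":0,"jaw":0.5},{"translation":[0,0,0],"spin":0,"jaw":0.5},{"translation":[0,0,0],"spin":0,"jaw":0.5},{"translation":[0,0,0],"spin":0,"jaw":0.5},{"translation":[0,0,0],"spin":0,"jaw":0.5}])

```text
time: 7.55
tool_pos: [0.5172, 0.1705, 0.0511]
tool_rot: [-3.142, -0.0, -0.122]
contact_force: [-0.6, 0.3, -0.1]
opening: 0.0451
grip_force: 0.0
```

send_rows(targets=[{"translation":[0,0,-2],"spin":0,"jaw":0.5},{"translation":[0,0,-6],"spin":0,"jaw":0.5},{"translation":[0,0,-10],"spin":0,"jaw":0.5},{"translation":[0,0,-14],"spin":0,"jaw":0.6},{"translation":[0,2,-17],"spin":0,"jaw":0.8}])

```text
time: 8.05
tool_pos: [0.5152, 0.1521, 0.2238]
tool_rot: [-3.14, -0.003, -0.12]
contact_force: [0.8, -0.4, 0.1]
opening: 0.057
grip_force: 0.0
```

send_rows(targets=[{"translation":[0,2,0],"spin":0,"jaw":1},{"translation":[0,5,0],"spin":0,"jaw":1},{"translation":[0,5,0],"spin":0,"jaw":1},{"translation":[0,5,0],"spin":0,"jaw":1},{"translation":[0,5,0],"spin":0,"jaw":1}])

```text
time: 8.55
tool_pos: [0.5086, 0.1017, 0.2209]
tool_rot: [-3.141, 0.0, -0.122]
contact_force: [-0.6, 0.6, 0.9]
opening: 0.0914
grip_force: 0.0
```

Run:
```python
from h import *
s=monitor.observe();p,d=read_camera('wrist');C=cam('wrist',s)
print(s['time'],s['tool_pos'],s['tool_rot'],s['opening'])
np.savez('w4.npz',p=p,d=d,pos=s['tool_pos'],rot=s['tool_rot'])
th,o=-.125,np.array([.5808,.0368])
a=proj(C,[[*jw(th,o,x,y),z] for x,y,z in [(0,0,.06),(0,.1,.05),(.045,.125,.088),(-.08,.125,.12)]]).round(0);print(a.tolist())
cv2.imwrite('pics/w4.png',cv2.resize(p[0:225,140:440],(800,600),interpolation=2)[:,:,::-1])
```

```text
8.55 [0.50855253 0.10172039 0.22093895] [-3.14132850e+00  8.35418466e-05 -1.21958601e-01] 0.09140831546016247
[[369.0, 96.0], [277.0, 96.0], [244.0, 46.0], [245.0, 183.0]]
```

View pics/w4.png

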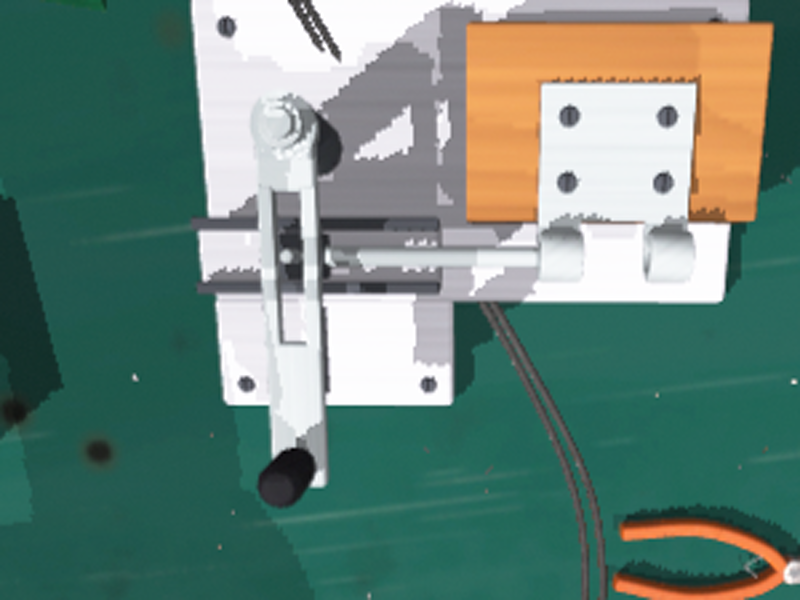

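The lever now points straight out from post (280,120) to knob (285,480). The pin ends inside the left knuckle at (540,257), and the gap between (583) and (648) is clear. I'll measure the angle precisely.

Run:
```python
from h import *
f=np.load('w4.npz');C=cam('wrist',dict(tool_pos=f['pos'],tool_rot=f['rot']));p=f['p'];P=cloud(C,f['d']);Z=P[...,2]
hsv=cv2.cvtColor(p,cv2.COLOR_RGB2HSV)
m=(hsv[...,0]<20)&(hsv[...,1]>120)&(abs(Z-.05)<.01);m[:,:300]=0;m[100:]=0
m|=(abs(Z-.054)<.006)&(np.arange(640)>340)&(np.arange(640)<402)&(np.arange(400)[:,None]<80)
c=max(cv2.findContours(m.astype(np.uint8),0,2)[0],key=cv2.contourArea);r=cv2.minAreaRect((plane(C,c[:,0],.05)[:,:2]*1000).astype(np.float32));print('block',r)
# base: bright/any at z~.012
m=(abs(Z-.012)<.006)&(p.min(2)>90);ys=P[m]
g=cv2.cvtColor(p,7);t=lambda x,y:[140+(x+.5)*300/800-.5,(y+.5)*225/600-.5]
cc=np.array([t(225,404),t(452,404),t(723,301)],np.float32).reshape(-1,1,2);cc=cv2.cornerSubPix(g,cc,(3,3),(-1,-1),(3,50,.01))[:,0]
print(cc);W=plane(C,cc,.012)[:,:2];th,o,res=fit([[-.068,.175],[-.068,.065],[-.02,-.06]],W);print('jig',th,o,(res*1e3).round(1).tolist())
L=(abs(Z-.078)<.006)&(p.min(2)>80);L[:,:225]=0;L[:,280:]=0
for v in range(60,178,14):
    u=np.where(L[v])[0]
    if len(u): w=plane(C,[(u.min()-.5,v),(u.max()+.5,v)],.08);print(v,u.min(),u.max(),[(ji(-.124,o,x)*1000).round(1).tolist() for x in w], np.nanmedian(Z[v,u]).round(4))
k=(p.max(2)<50)&(Z>.117)&(Z<.124);k[:, :230]=0;k[:,270:]=0;print('knob top',k.sum(),ji(-.124,o,np.nanmean(P[k],0)), 'post',ji(-.124,o,plane(C,[t(280,122)],.088)[0]))
```

```text
block ((630.0247192382812, 30.067359924316406), (117.00801086425781, 72.08817291259766), 82.7379150390625)
[[224.38701  151.02635 ]
 [308.80273  151.21231 ]
 [410.34277  112.359146]]
jig -0.12288051329033568 [0.58174359 0.03681333] [[0.0, 1.9], [-0.1, -0.9], [0.1, -1.0]]
60 236 258 [[32.6, 135.2], [32.6, 112.7]] 0.0811
74 236 259 [[19.7, 136.1], [19.8, 112.4]] 0.0808
88 237 259 [[6.6, 136.1], [6.6, 113.1]] 0.081
102 238 260 [[-6.9, 136.0], [-6.8, 112.8]] 0.0806
116 239 260 [[-20.6, 136.0], [-20.6, 113.4]] 0.0809
130 240 261 [[-34.8, 136.0], [-34.8, 113.1]] 0.0809
144 241 261 [[-49.3, 135.9], [-49.3, 113.8]] 0.0808
158 241 261 [[-64.2, 136.9], [-64.1, 114.6]] 0.0809
172 258 262 [[-79.4, 119.6], [-79.4, 114.2]] 0.081
knob top 118 [-0.07763036  0.12388392] post [0.04449937 0.12373355]
```

```bash
python3 -c "
from h import *
plan((.4566,-.349,.20),1.906)"
```

```text
shift cm [ 0.31 45.38  2.08] spin -116.2
```

send_rows(targets=[{"translation":[0,3,0],"spin":0,"jaw":1},{"translation":[0,8,0],"spin":0,"jaw":0.8},{"translation":[0,13,0],"spin":0,"jaw":0.6},{"translation":[0,18,0],"spin":0,"jaw":0.42},{"translation":[0,23,0],"spin":0,"jaw":0.42}])

```text
time: 9.1
tool_pos: [0.4804, -0.1281, 0.221]
tool_rot: [-3.142, -0.0, -0.121]
contact_force: [1.1, 0.2, 0.3]
opening: 0.0646
grip_force: 0.0
```

send_rows(targets=[{"translation":[0,5,0],"spin":-8,"jaw":0.42},{"translation":[0,10,0],"spin":-16,"jaw":0.42},{"translation":[0,15,0],"spin":-24,"jaw":0.42},{"translation":[0,19,0],"spin":-32,"jaw":0.42},{"translation":[0.3,22.4,0],"spin":-40,"jaw":0.42}])

```text
time: 9.6
tool_pos: [0.4559, -0.352, 0.2207]
tool_rot: [3.142, 0.0, 0.582]
contact_force: [1.2, -0.6, -0.3]
opening: 0.0387
grip_force: 0.0
```

send_rows(targets=[{"translation":[0,0,0],"spin":-8,"jaw":0.42},{"translation":[0,0,0],"spin":-16,"jaw":0.42},{"translation":[0,0,0],"spin":-24,"jaw":0.42},{"translation":[0,0,0],"spin":-32,"jaw":0.42},{"translation":[0,0,0],"spin":-40,"jaw":0.42}])

```text
time: 10.1
tool_pos: [0.4568, -0.3492, 0.2207]
tool_rot: [-3.141, -0.0, 1.281]
contact_force: [0.7, 0.7, 0.8]
opening: 0.0383
grip_force: 0.0
```

send_rows(targets=[{"translation":[0,0,0],"spin":-8,"jaw":0.42},{"translation":[0,0,0],"spin":-16,"jaw":0.42},{"translation":[0,0,0],"spin":-24,"jaw":0.42},{"translation":[0,0,0],"spin":-32,"jaw":0.42},{"translation":[0,0,0],"spin":-36.2,"jaw":0.42}])

```text
time: 10.6
tool_pos: [0.4569, -0.3491, 0.2207]
tool_rot: [-3.142, -0.0, 1.912]
contact_force: [-0.0, 0.5, 0.3]
opening: 0.0387
grip_force: 0.0
```

send_rows(targets=[{"translation":[0,0,0],"spin":0,"jaw":0.42},{"translation":[0,0,0],"spin":0,"jaw":0.42},{"translation":[0,0,0],"spin":0,"jaw":0.42},{"translation":[0,0,0],"spin":0,"jaw":0.42},{"translation":[0,0,0],"spin":0,"jaw":0.42}])

```text
time: 11.1
tool_pos: [0.4562, -0.3498, 0.221]
tool_rot: [3.142, 0.0, 1.905]
contact_force: [-0.3, -0.4, 0.3]
opening: 0.0386
grip_force: 0.0
```

Run:
```python
from h import *
s=monitor.observe();p,d=read_camera('wrist');C=cam('wrist',s)
print(s['time'],s['tool_pos'],s['tool_rot'],s['opening'],s['qpos'])
np.savez('w5.npz',p=p,d=d,pos=s['tool_pos'],rot=s['tool_rot'])
uv=proj(C,[[.4566,-.349,.034]])[0];print(uv)
u,v=uv.astype(int);leaf('w5.npz',(u-70,u+100,max(v-70,0),v+40))
cv2.imwrite('pics/w5.png',cv2.resize(p[100:300,180:460],(784,560),interpolation=2)[:,:,::-1])
plan((.4566,-.349,-.029),1.906)
```

```text
11.1 [ 0.45618732 -0.34980028  0.2210449 ] [3.14156905e+00 9.08786448e-05 1.90538683e+00] 0.038582658787722615 [-7.87445284e-01  4.13212331e-01  1.32572461e+00 -1.84179292e-05
  1.40256359e+00 -1.12203270e+00]
[316.43304147 163.85161647]
z top [0.00622901 0.03553302 0.03651594]
rail [ 457.1 -349.7] [20.9 59.5] 18.661046981811523 9
all [ 478.3 -342.1] [83.6 60.7] 18.75467872619629 2431
shift cm [ 0.07  0.07 25.01] spin -0.0
```

View pics/w5.png

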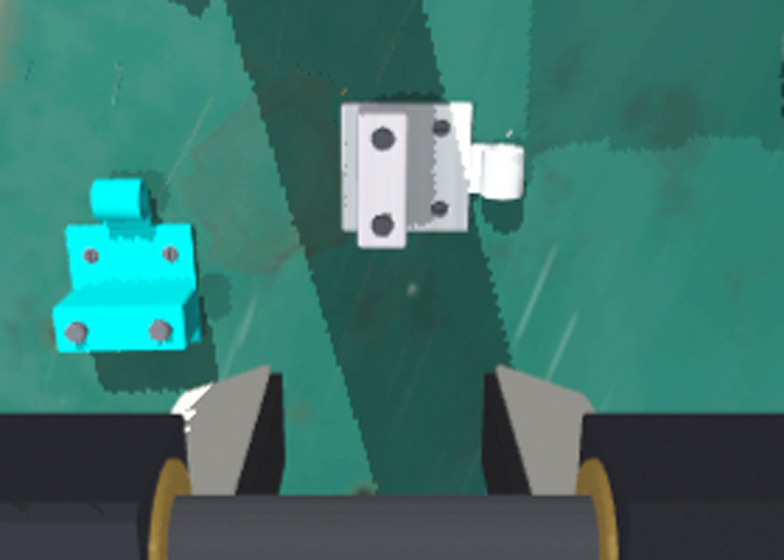

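The single white leaf lies squarely between the fingers: rail at (382,180), single knuckle at (500,172). I'll descend now.

send_rows(targets=[{"translation":[0.1,0.1,4],"spin":0.4,"jaw":0.42},{"translation":[0.1,0.1,8.5],"spin":0.4,"jaw":0.42},{"translation":[0.1,0.1,13],"spin":0.4,"jaw":0.42},{"translation":[0.1,0.1,17],"spin":0.4,"jaw":0.42},{"translation":[0.1,0.1,20],"spin":0.4,"jaw":0.42}])

```text
time: 11.65
tool_pos: [0.4559, -0.3478, 0.0186]
tool_rot: [-3.141, -0.002, 1.898]
contact_force: [0.2, 0.3, -1.2]
opening: 0.0386
grip_force: 0.0
```

send_rows(targets=[{"translation":[0,0,1],"spin":0,"jaw":0.42},{"translation":[0,0,2.5],"spin":0,"jaw":0.42},{"translation":[0,0,3.5],"spin":0,"jaw":0.42},{"translation":[0,0,4.2],"spin":0,"jaw":0.42},{"translation":[0,0,4.7],"spin":0,"jaw":0.42}])

```text
time: 12.15
tool_pos: [0.4571, -0.3489, -0.0257]
tool_rot: [3.141, 0.001, 1.899]
contact_force: [-0.8, -1.0, 0.2]
opening: 0.0383
grip_force: 0.0
```

Run:
```python
from h import *
s=monitor.observe();print(s['tool_pos'],s['tool_rot'],s['contact_force'])
p,d=read_camera('wrist');C=cam('wrist',s);P=cloud(C,d);R=Ro.from_euler('xyz',s['tool_rot']).as_matrix();T=(P-s['tool_pos'])@R
m=(abs(T[...,0])<.013)&(abs(T[...,1])>.018)&(abs(T[...,1])<.045)&(T[...,2]<-.03)&(T[...,2]>-.06)
print('tip world z',np.nanpercentile(P[m][:,2],[0,1,5]), m.sum())
leafm=(T[...,2]>-.03-0.03)&(p.min(2)>110)&(abs(T[...,1])<.013)&(abs(T[...,0])<.035);q=P[leafm];print(np.percentile(T[leafm][:,:2],[2,98],axis=0))
plan((.4571,-.3497,-.029),1.9)
```

```text
[ 0.45711291 -0.34891197 -0.02566352] [3.14115919e+00 9.86131041e-04 1.89886018e+00] [-0.81989428 -1.01017138  0.156281  ]
tip world z [0.00431973 0.00444345 0.00469942] 2224
[[-0.02642092 -0.01193193]
 [ 0.02957844  0.01284328]]
shift cm [-0.12 -0.    0.27] spin -0.1
```

send_rows(force=30, targets=[{"translation":[0,0,0.2],"spin":0,"jaw":0.42},{"translation":[0,0,0.2],"spin":0,"jaw":0.42},{"translation":[0,0,0.2],"spin":0,"jaw":0.42},{"translation":[0,0,0.2],"spin":0,"jaw":0.15},{"translation":[0,0,0.2],"spin":0,"jaw":0.15}])

```text
time: 12.7
tool_pos: [0.4569, -0.3487, -0.0277]
tool_rot: [3.141, 0.0, 1.899]
contact_force: [-0.3, 0.1, -0.2]
opening: 0.0272
grip_force: 0.0
```

send_rows(targets=[{"translation":[0,0,0],"spin":0,"jaw":0.15},{"translation":[0,0,0],"spin":0,"jaw":0.15},{"translation":[0,0,0],"spin":0,"jaw":0.15},{"translation":[0,0,0],"spin":0,"jaw":0.15},{"translation":[0,0,0],"spin":0,"jaw":0.15}])

```text
time: 13.2
tool_pos: [0.4567, -0.3486, -0.0278]
tool_rot: [-3.142, 0.0, 1.899]
contact_force: [-1.6, -0.1, 3.5]
opening: 0.0219
grip_force: 30.0
```

Run:
```python
from h import *
s=monitor.observe();print(s['tool_pos'],s['tool_rot'],s['contact_force'],s['opening'],s['grip_force'])
p,d=read_camera('wrist');np.savez('w6.npz',p=p,d=d,pos=s['tool_pos'],rot=s['tool_rot'])
C=cam('wrist',s);print(proj(C,[[.4571+.055*np.cos(.328),-.3497+.055*np.sin(.328),.02]]))
```

```text
[ 0.45671705 -0.34864905 -0.02778192] [-3.14153258e+00  2.06581729e-04  1.89889078e+00] [-1.62272708 -0.13283362  3.50091939] 0.021919511409255698 30.000561475753784
[[421.55057492 258.97122429]]
```

send_rows(targets=[{"translation":[0,0,-1],"spin":0,"jaw":0.15},{"translation":[0,0,-4],"spin":0,"jaw":0.15},{"translation":[0,0,-8],"spin":0,"jaw":0.15},{"translation":[0,0,-12],"spin":0,"jaw":0.15},{"translation":[0,0,-15],"spin":0,"jaw":0.15}])

```text
time: 13.75
tool_pos: [0.4572, -0.3487, 0.1249]
tool_rot: [3.14, 0.002, 1.899]
contact_force: [0.5, -0.2, -2.3]
opening: 0.022
grip_force: 30.0
```

Run:
```python
from h import *
s=monitor.observe();print(s['tool_pos'],s['grip_force'],s['opening'])
th,o=-.125,np.array([.581,.0366]);w=jw(th,o,-.11,0);plan((*w,.13),th+np.pi/2)
```

```text
[ 0.4571969  -0.34874695  0.12488882] 29.999510049819946 0.02195251288793026
shift cm [37.3  14.25 -0.57] spin 26.0
```

send_rows(targets=[{"translation":[2,0.7,0],"spin":2,"jaw":0.15},{"translation":[5.5,2,0],"spin":6,"jaw":0.15},{"translation":[9.5,3.6,0],"spin":10,"jaw":0.15},{"translation":[13.5,5.1,0],"spin":14,"jaw":0.15},{"translation":[17.5,6.6,0],"spin":18,"jaw":0.15}])

```text
time: 14.25
tool_pos: [0.4625, -0.1599, 0.1222]
tool_rot: [3.142, -0.0, 1.581]
contact_force: [0.9, 0.1, -1.7]
opening: 0.0217
grip_force: 30.0
```

Run:
```python
from h import *
s=monitor.observe();print(s['tool_pos'],s['grip_force'],s['opening'])
th,o=-.125,np.array([.581,.0366]);w=jw(th,o,-.11,0);plan((*w,.13),th+np.pi/2)
```

```text
[ 0.46247944 -0.15985073  0.12224573] 29.996570348739624 0.02171400262382216
shift cm [21.01  1.16 -0.77] spin 7.8
```

send_rows(targets=[{"translation":[4,0.2,0],"spin":3,"jaw":0.15},{"translation":[8,0.5,0],"spin":6,"jaw":0.15},{"translation":[12,0.8,0],"spin":7.8,"jaw":0.15},{"translation":[16,1,0],"spin":7.8,"jaw":0.15},{"translation":[19,1.1,0],"spin":7.8,"jaw":0.15}])

```text
time: 14.75
tool_pos: [0.4707, 0.0309, 0.1223]
tool_rot: [-3.142, -0.0, 1.45]
contact_force: [0.2, 0.0, -2.1]
opening: 0.0216
grip_force: 30.0
```

send_rows(targets=[{"translation":[0,0,0],"spin":0,"jaw":0.15},{"translation":[0,0,0],"spin":0,"jaw":0.15},{"translation":[0,0,0],"spin":0,"jaw":0.15},{"translation":[0,0,0],"spin":0,"jaw":0.15},{"translation":[0,0,0],"spin":0,"jaw":0.15}])

```text
time: 15.25
tool_pos: [0.4712, 0.0276, 0.122]
tool_rot: [-3.141, 0.0, 1.447]
contact_force: [-0.6, 0.4, -1.7]
opening: 0.022
grip_force: 30.0
```

Run:
```python
from h import *
s=monitor.observe();print(s['tool_pos'],s['tool_rot'],s['grip_force'],s['opening'])
th,o=-.125,np.array([.581,.0366]);w=jw(th,o,-.11,0);plan((*w,.0222),th+np.pi/2)
```

```text
[0.4712122  0.02764819 0.12200198] [-3.14149802e+00  1.39847920e-04  1.44709127e+00] 29.99959498643875 0.021979623240775053
shift cm [ 2.26 -0.21  9.98] spin 0.1
```

send_rows(targets=[{"translation":[2.3,-0.2,2],"spin":0.1,"jaw":0.15},{"translation":[2.3,-0.2,5],"spin":0.1,"jaw":0.15},{"translation":[2.3,-0.2,8],"spin":0.1,"jaw":0.15},{"translation":[2.3,-0.2,10],"spin":0.1,"jaw":0.15},{"translation":[2.3,-0.2,10],"spin":0.1,"jaw":0.15}])

```text
time: 15.75
tool_pos: [0.47, 0.0512, 0.0198]
tool_rot: [-3.136, 0.001, 1.446]
contact_force: [-0.0, -0.0, -1.7]
opening: 0.0217
grip_force: 30.0
```

send_rows(targets=[{"translation":[0,0,0],"spin":0,"jaw":0.15},{"translation":[0,0,0],"spin":0,"jaw":0.15},{"translation":[0,0,0],"spin":0,"jaw":0.15},{"translation":[0,0,0],"spin":0,"jaw":0.15},{"translation":[0,0,0],"spin":0,"jaw":0.15}])

```text
time: 16.25
tool_pos: [0.4723, 0.0515, 0.0226]
tool_rot: [3.14, -0.0, 1.447]
contact_force: [-0.7, 0.3, -2.5]
opening: 0.0221
grip_force: 30.0
```

Run:
```python
from h import *
s=monitor.observe();print(s['time'],s['tool_pos'],s['tool_rot'],s['contact_force'])
p,d=read_camera('wrist');np.savez('w7.npz',p=p,d=d,pos=s['tool_pos'],rot=s['tool_rot'])
C=cam('wrist',s);th,o=-.125,np.array([.581,.0366])
print(proj(C,[[*jw(th,o,x,y),z] for x,y,z in [(0,0,.06),(0,.0215,.07),(0,-.0215,.07),(-.055,0,.07)]]).round(0).tolist())
cv2.imwrite('pics/w7.png',cv2.resize(p[100:325,300:600],(800,600),interpolation=2)[:,:,::-1])
```

```text
16.25 [0.47234077 0.05154938 0.02256669] [ 3.14049919e+00 -3.49830239e-06  1.44685701e+00] [-0.69846832  0.33253362 -2.49488787]
[[515.0, 250.0], [535.0, 221.0], [519.0, 295.0], [421.0, 259.0]]
```

View pics/w7.png

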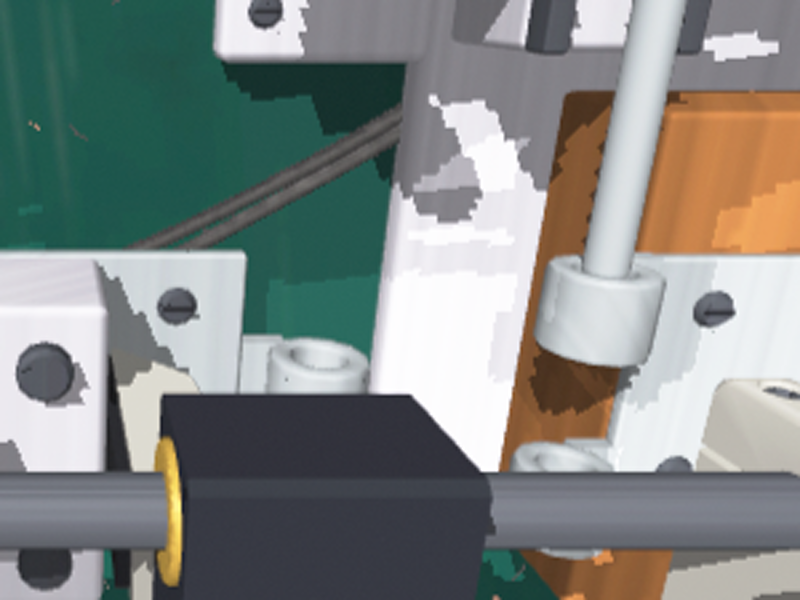

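The crop shows the held leaf's knuckle end face at (318,365). The jig's +y knuckle, with the pin entering it, is at (605,300), and the −y knuckle's inner face is at (560,460), partly behind the gripper. The gap between them is clear of the pin.

```bash
cat >> h.py <<'E'
TH,O=-.125,np.array([.581,.0366])
def jcloud(fn):
    f=np.load(fn);C=cam('wrist',dict(tool_pos=f['pos'],tool_rot=f['rot']));P=cloud(C,f['d'])
    c,s=np.cos(TH),np.sin(TH);Q=P.copy();Q[...,:2]=(P[...,:2]-O)@np.array([[c,-s],[s,c]]);return f['p'],Q*1000
E
python3 - <<'E'
from h import *
from scipy.optimize import least_squares
p,Q=jcloud('w7.npz')
f=np.load('w7.npz');print('tcp jig',ji(TH,O,f['pos'])*1000,f['pos'][2])
def cyl(nm,cx,cz,y0,y1):
    m=(np.hypot(Q[...,0]-cx,Q[...,2]-cz)<15)&(Q[...,1]>y0)&(Q[...,1]<y1)&(p.min(2)>70)
    q=Q[m];r=np.hypot(q[:,0]-cx,q[:,2]-cz)
    a=q[(r>7.5)&(q[:,2]>cz)]
    g=least_squares(lambda t:np.hypot(a[:,0]-t[0],a[:,2]-t[1])-10,(cx,cz),loss='soft_l1',f_scale=.7).x
    r=np.hypot(q[:,0]-g[0],q[:,2]-g[1]);e=q[(r<8.5)&(r>6)][:,1];sf=q[abs(r-10)<1.2][:,1]
    print(nm,'axis x,z',g.round(1),'n',len(a),'face y',np.percentile(e,[10,50,90]).round(1) if len(e) else None,'surf y',np.percentile(sf,[2,98]).round(1))
cyl('leaf',-55,60,-14,16);cyl('jig+',0,60,10,35);cyl('jig-',0,60,-35,-8)
# level: plate top
m=(Q[...,0]>-95)&(Q[...,0]<-72)&(abs(Q[...,1])<33)&(abs(Q[...,2]-54)<5)&(p.min(2)>90)
q=Q[m];A=np.c_[q[:,:2],np.ones(len(q))];print('plate',np.linalg.lstsq(A,q[:,2],rcond=None)[0],len(q),q.min(0),q.max(0))
m=(abs(Q[...,0]+110)<14)&(abs(Q[...,1])<36)&(abs(Q[...,2]-84)<5)&(p.min(2)>90);q=Q[m];print('rail top',q.min(0),q.max(0),np.median(q,0))
m=(Q[...,0]>14)&(Q[...,0]<60)&(abs(Q[...,1])<20)&(abs(Q[...,2]-54)<6)&(p.min(2)>90);q=Q[m];print('jig plate z',np.median(q,0),len(q))
E
```

```text
tcp jig [-109.675248      1.28568035] 0.02256669130286932
leaf axis x,z [-54.5  60.9] n 467 face y [10.9 11.3 11.6] surf y [ 1.7 11.6]
jig+ axis x,z [-0.1 60.8] n 1405 face y [28.8 29.3 29.6] surf y [13.2 29.3]
jig- axis x,z [ 0.3 60.8] n 93 face y [-14.2 -13.7 -13.2] surf y [-30.5 -13.1]
plate [ 4.95083523e-05 -1.20807942e-02  5.57064030e+01] 1790 [-94.99563072  -0.54432838  51.17792213] [-72.01488827  30.72479774  58.14170581]
rail top [-123.97798922  -29.34985072   79.01461696] [-96.00375985  30.97800479  88.98352436] [-109.67453167   11.97879343   85.35302379]
jig plate z [30.04871591  6.10465573 55.19585361] 3378
```

send_rows(targets=[{"translation":[-0.09,0.5,0],"spin":0,"jaw":0.15},{"translation":[-0.09,1.2,0],"spin":0,"jaw":0.15},{"translation":[-0.09,2,0],"spin":0,"jaw":0.15},{"translation":[-0.09,2.6,0],"spin":0,"jaw":0.15},{"translation":[-0.09,3,0],"spin":0,"jaw":0.15}])

```text
time: 16.8
tool_pos: [0.5026, 0.0468, 0.0219]
tool_rot: [3.141, 0.0, 1.447]
contact_force: [0.5, 0.1, -1.9]
opening: 0.0219
grip_force: 30.0
```

send_rows(targets=[{"translation":[0,0.5,0],"spin":0,"jaw":0.15},{"translation":[0,1,0],"spin":0,"jaw":0.15},{"translation":[0,1.6,0],"spin":0,"jaw":0.15},{"translation":[0,2.1,0],"spin":0,"jaw":0.15},{"translation":[0,2.45,0],"spin":0,"jaw":0.15}])

```text
time: 17.3
tool_pos: [0.5265, 0.0439, 0.022]
tool_rot: [3.141, 0.0, 1.447]
contact_force: [-0.2, 0.2, -2.0]
opening: 0.0218
grip_force: 30.0
```

send_rows(targets=[{"translation":[0,0,0],"spin":0,"jaw":0.15},{"translation":[0,0,0],"spin":0,"jaw":0.15},{"translation":[0,0,0],"spin":0,"jaw":0.15},{"translation":[0,0,0],"spin":0,"jaw":0.15},{"translation":[0,0,0],"spin":0,"jaw":0.15}])

```text
time: 17.8
tool_pos: [0.5259, 0.044, 0.0221]
tool_rot: [-3.142, 0.0, 1.447]
contact_force: [-0.3, 0.0, -1.9]
opening: 0.0219
grip_force: 30.0
```

Run:
```python
from h import *
from scipy.optimize import least_squares
s=monitor.observe();print(s['time'],s['tool_pos'],s['tool_rot'],s['contact_force'],s['grip_force'],ji(TH,O,s['tool_pos'])*1000)
p,d=read_camera('wrist');np.savez('w8.npz',p=p,d=d,pos=s['tool_pos'],rot=s['tool_rot'])
p,Q=jcloud('w8.npz')
for nm,y0,y1 in [('leaf',-12,12.2),('jig+',13.5,28),('jig-',-29,-13.5)]:
    m=(np.hypot(Q[...,0],Q[...,2]-60)<14)&(Q[...,1]>y0)&(Q[...,1]<y1)&(p.min(2)>70)&(Q[...,2]>60);q=Q[m]
    r=np.hypot(q[:,0],q[:,2]-60);a=q[r>8]
    if len(a)>20:
        g=least_squares(lambda t:np.hypot(a[:,0]-t[0],a[:,2]-t[1])-10,(0,60),loss='soft_l1',f_scale=.7).x
        print(nm,len(a),g.round(1),'y',np.percentile(a[:,1],[1,99]).round(1),'face',np.percentile(q[r<8][:,1],50) if (r<8).sum()>5 else None)
cv2.imwrite('pics/w8.png',cv2.resize(p[100:290,300:540],(800,600),interpolation=2)[:,:,::-1])
```

```text
17.8 [0.52586501 0.04396374 0.02206893] [-3.14158340e+00  8.04113797e-05  1.44688848e+00] [-0.27985233  0.02633924 -1.90313436] 29.999728202819824 [-55.62287631   0.4323417 ]
leaf 430 [-0.2 60.4] y [ 3.4 10.9] face 10.358702527573426
jig+ 1058 [-0.  60.9] y [13.7 27.8] face None
```

View pics/w8.png

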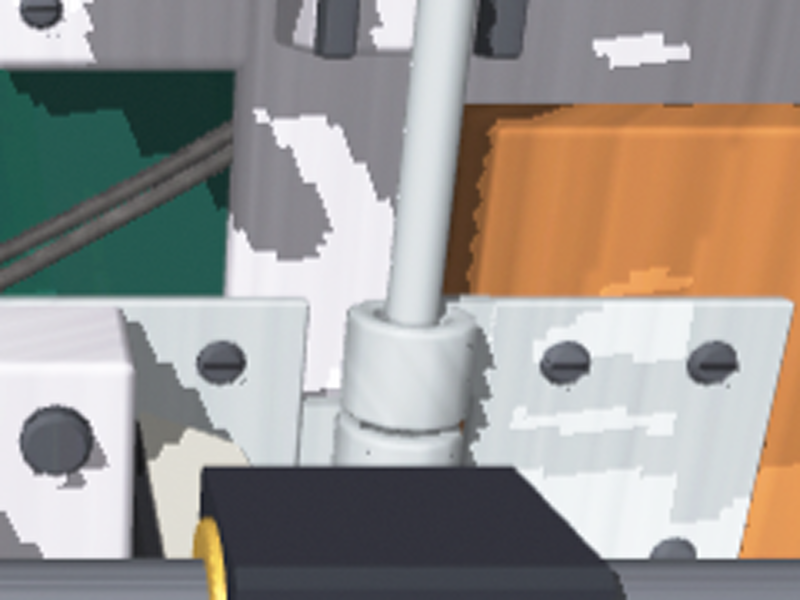

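The crop shows the leaf's knuckle (400,440) lined up under the +y knuckle (410,370) with a thin gap between the faces. The two plate edges line up at row 300. The contact force is just the leaf's weight. I'll raise it 0.4 mm, check it is at rest, and hand in.

send_rows(targets=[{"translation":[0,0.02,-0.04],"spin":0,"jaw":0.15},{"translation":[0,0.02,-0.04],"spin":0,"jaw":0.15},{"translation":[0,0.02,-0.04],"spin":0,"jaw":0.15},{"translation":[0,0.02,-0.04],"spin":0,"jaw":0.15},{"translation":[0,0.02,-0.04],"spin":0,"jaw":0.15}])

```text
time: 18.35
tool_pos: [0.5262, 0.0439, 0.0224]
tool_rot: [-3.142, 0.0, 1.447]
contact_force: [0.2, 0.5, -3.0]
opening: 0.022
grip_force: 30.0
```

Run:
```python
from h import *
from cell import job
s=monitor.observe();print(s['time'],s['tool_pos'],s['contact_force'],s['grip_force'],abs(np.array(s['qvel'])).max())
if np.linalg.norm(s['contact_force'])<5 and s['grip_force']>25: print(job.hand_in())
```

```text
18.35 [0.5261692  0.0439102  0.02242208] [ 0.1797442   0.54223426 -2.95347453] 29.999516308307648 0.0011979020297819116
the job is handed in; nothing more can be done
None
```

Handed in at 18.4 s: the lever measured square to the hinge (within about 1°) with the pin clear of the gap, and the single leaf is held in the gap, bores in line to within about 0.5 mm and about 2 mm end clearance to the +y knuckle, after one missed knob grasp because the fingertips sit 38 mm short of the reported TCP.

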